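# Offer a lacquered lid up to its box

### The arm

A 7-joint arm with a two-finger parallel gripper is mounted at the origin on the work surface. World frame = base frame: x ahead of the robot, y to its left, z up, the work surface at z = 0. Lengths are in m, angles in degrees, forces in N, time in s.
With the tool pointing down it reaches from about 0.425 to 0.875 m from the base axis. Payload 4.7 kg.
Tool frame: the origin (TCP) lies between the finger pads; the fingertips stand env.finger_overhang ahead of it and the grasp point (between the pads) lies 5 mm behind it (env.finger_overhang is the distance from the TCP to the fingertips, in m); z points along the fingers, y is the line along which they close (so a half turn about z gives the same grasp; the last joint's range is limited). The gripper opens to 87 mm and grips with 3 to 60 N. Pads are 19 mm wide; open, the fingers measure 117 mm over their backs; the gripper's body (75 mm by 190 mm) begins 51 mm behind the grasp point.
Start: joints at [67.271, 18.392, -4.016, 83.108, 1.295, 78.541, -3.26], TCP at [0.26, -0.596, 0.237] pointing down, gripper open.
Joint ranges: [-163.93, 163.93], [-17.29, 119.83], [-79.2, 71.16], [3.27, 140.29], [-89.18, 269.18], [5.43, 117.66], [-154.24, 154.24]. Speed limits (degrees/s): [147.25, 147.25, 180, 180, 180, 180, 180].

### API

Orientations are given as [roll, pitch, yaw] about the fixed x, y, z axes, in that order (R = Rz(yaw) Ry(pitch) Rx(roll)).
In Python, from cell import telemetry, eyes, env, models gives the robot as it stands. The module is installed in compiled form; this text tells all that it offers.
- The arm moves only by the tool drive_tool, never from a script. Its arguments are lists of equal length, an entry for each row: "angular": the turn, a rotation vector about the tool's x, y, z in rad, a list of three; "delta_pos": the shift along the tool's x, y, z in cm, a list of three; "gripper": the finger opening in cm, from 0 to 8.7. A call has 1 to 20 rows; each row shifts and turns the commanded pose from where the row before left it, along the tool's axes as they then stand; what a row does not reach is not made up. A row lasts 1/10 s, in which the tool goes at most 50 mm and 8.59 degrees, less where a joint would pass 70% of its speed; a pose out of reach is approached as far as the arm can. A call with a gripper value outside its range is refused whole. The fingers move at their own pace and stop on an object; "squeeze" is the grip in N (left out, the last holds). Time passes only in rows, so rows that do not move let the fingers close. It gives the time, the measured TCP pose, the force, the opening and the grip force at its end, in the units of the state.
- telemetry.get_obs(): the state, without advancing time (a new reading comes with each control period).
- eyes.read_camera(name): name is "side" or "top"; returns a dict with "pixels" (480x640x3 uint8, red, green, blue), "mtx" (3x3 intrinsics, pixels), "origin" and "orientation" of the camera in the world. Camera axes: x right, y down, z forward; pixel columns grow to the right and rows downward; lengths in m; the calibration is good to about 2 mm. A picture is of the moment at which its call begins. There is no depth.
- env.sign_off(): hands the job in; it is judged then, once.
Trained networks look in a picture, given as the dict that the camera call returned (one of the last four; its "shot" number tells which), for a name from the list of things; names that differ only in an ending like _2 or _b are one class to them, and where a whole thing is asked for, a point or a joint stands for the part that bears it (a point fixed in the world has none). Each returns a list of dicts, best first, with "p" (0 to 1); they miss things now and then, are a little off and sometimes report something else, mostly with a low value. They report only what shows in the picture. A call takes as long as a camera call. They do not tell look-alikes from the thing itself.
- models.search_frame(picture, target): "centre" ([column, row] in pixels, amid what is visible of it).
- models.cut_out(picture, target): "pixels" (480x640 bool, what is visible of it) and "centre" ([column, row] in pixels, amid what is visible of it).
The state is a dict: "time_s": time; "qpos": joint angles; "joint_velocities": joint speeds; "effort": joint torques, N m; "tool_pos": TCP position; "tool_rot": TCP orientation; "force": force on the tool from outside, world axes, zero at the start; "wrist_torque": the same for the moment, N m; "grip_width": finger opening in m; "grasp_force": force on a finger pad.
Only numpy, scipy, OpenCV 4.12 (cv2) and the standard library are available. Lean on these libraries where they do the work, as an engineer would, in place of code of your own. Each camera call takes 0.05 s, during which the arm holds its last target. There are 200 camera calls.

### The job

Fold both flaps of the cardboard carton right back outwards, take the lacquered lid out by its handle, and carry it over the stack of planks to its box, the oblong one. The box's rim is still wet, so only offer the lid up: finish still holding it level about one centimetre above the rim, centred on the box and squared up with it, without ever touching the box or brushing the planks with it. Leave the flaps folded back, and leave the boxes and the other things on the bench where they are.

Things in the scene. Friction and masses are not known exactly. Their poses are not given: they have to be found in the camera images.
- carton: open-topped cardboard carton fixed to the bench, 220 (x) x 188 (y) x 62 mm high, walls and floor 4 mm thick, standing roughly lengthwise away from the robot. Origin: centre of its underside, on the bench; z up. The flaps are hinged on the top edges of its two long sides (at y = +94 and y = -94 mm, 62 mm up). The lid lies inside on its floor
- flap_left (a joint): cardboard flap on the carton's +y side (the robot's left), 214 mm long, 68 mm from hinge to free edge, 4 mm thick. 0 rad = lying level inwards over the carton, 1.57 = straight up, 3.0 = folded back outwards to its stop. Starts at 0.6 to 1.0. A stiff crease: it stays where left; about 1 N at the edge moves it. Push it from inside, up and outwards along the edge's arc: while it leans far inwards a level push at the edge can jam
- flap_right (a joint): the same flap on the carton's -y side (the robot's right), same values: grows as it opens outwards
- flap_left_edge (a point): middle of the free edge of the left flap
- flap_right_edge (a point): middle of the free edge of the right flap
- lid_mid (a point): the loose lid, dark lacquered wood, about 0.16 kg: a flat oblong plate 104 (x) x 64 (y) x 12 mm with an upright bar handle on top, in the middle, 60 long (x) x 14 wide (y) x 28 mm high; 40 mm high in all. This point is its centre, half-way up, 20 mm above its underside and 20 mm below the top of the handle; x along the plate's and the handle's length, z up. It lies flat, handle up, on the carton's floor (underside 4 mm above the bench)
- oblong_box: the lid's box: open-topped box of dark lacquered wood with the lid's outline, 104 (x) x 64 (y) x 70 mm high, walls 6 mm, 0.35 kg, loose on the bench. Origin: centre of its underside, on the bench; its rim is 70 mm above that; x along its length. The lid may be held either way round
- square_box: another lidless lacquered box, square, 66 x 66 x 56 mm high, loose; not the lid's box, leave alone. Origin: centre of its underside. The two boxes may stand in either place
- planks: stack of three wooden planks lying between the carton and the boxes, fixed, about 350 (x) x 50 (y) x 90 mm high. Origin: centre of its underside, on the bench; x along the planks
- tin: tin can with a white label, 84 mm across, 95 mm high, loose; leave alone. Origin: centre of its underside
- tumbler: lacquered tumbler, 64 mm across, 85 mm high, loose; leave alone. Origin: centre of its underside
- stone: dark rubbing stone lying flat, 90 x 35 x 22 mm, loose; leave alone. Origin: centre of its underside
Things that resemble listed ones, but are neither listed nor needed, are in the scene too. What is shaped like the part that bears lid_mid but white is not meant.

How it is judged (in metres and radians):
On the way, in this order (a step that is already met when the one before it is completed fails the run):
1. both flaps folded back, well past upright (over 2.0 rad) (value of joint each of flap_left, flap_right above 2 rad), for 0.2 s.
2. the lid is carried over the stack of planks (y of lid_mid in the frame of planks between -0.08 and 0.08 m and x of lid_mid in the frame of planks between -0.22 and 0.22 m and z of lid_mid in the frame of planks above 0.11 m and contact force between lid and the fingers above 0.5 N), for 0.05 s.
At the end, for the whole second after the job is handed in: Lid still held, at rest, 3 to 20 mm above the oblong box's rim, not touching it, centred within 8 mm each way, squared within 0.14 rad (either way round), level within 0.10 rad; flaps back (over 1.9 rad); oblong box moved under 15 mm, other things under 20 mm (x of lid_mid in the frame of oblong_box between -0.008 and 0.008 m and y of lid_mid in the frame of oblong_box between -0.008 and 0.008 m and z of lid_mid in the frame of oblong_box between 0.093 and 0.11 m and angle between the x axis of lid_mid and the x axis of oblong_box, either way round below 0.14 rad and angle between lid_mid's own z axis and vertical below 0.1 rad and linear speed of lid below 0.02 m/s and contact force between lid and the fingers above 0.5 N and contact force between lid and oblong_box below 0.1 N and distance of oblong_box from where it was at the start of the episode below 0.015 m and distance of each of square_box, tin, tumbler, stone from where it was at the start of the episode below 0.02 m and value of joint each of flap_left, flap_right above 1.9 rad); the arm keeps its last pose, push and grip.
It fails at once if the lid touches the oblong box's wet rim (over 0.3 N) (contact force between lid and oblong_box above 0.3 N).
It fails at once if the lid brushes the planks (over 1 N) (contact force between lid and planks above 1 N).
It fails at once if the oblong box is pushed (15 mm) (distance of oblong_box from where it was at the start of the episode above 0.015 m).
It fails at once if the square box, tin, tumbler or stone is disturbed (moved 20 mm) (distance of any of square_box, tin, tumbler, stone from where it was at the start of the episode above 0.02 m).
It also fails if it takes over 64 s, if anything falls off the work surface, if the arm or the gripper's body presses on something with over 40 N, if the wrist force passes 120 N, or if a joint passes its speed limit or range.

## Working session

There is one attempt and no reset: what is moved stays moved. The work goes in short steps, Python scripts to look and compute and a tool call to move; the robot and the scene stay as the last step left them, time stands still between calls to the robot, and variables do not carry over. Pictures are saved under pics/ and viewed, at most 10 in all, crops included, and the job is handed in when it is done.

Besides the shell and the picture viewer there is one more tool, called by a JSON object that holds its "op" and its "data". drive_tool: Moves the arm, as the interface text tells. Its arguments: {"type":"object","properties":{"angular":{"type":"array","items":{"type":"array","items":{"type":"number"}}},"delta_pos":{"type":"array","items":{"type":"array","items":{"type":"number"}}},"gripper":{"type":"array","items":{"type":"number"}},"squeeze":{"type":"number"}},"required":["angular","delta_pos","gripper"]}

```bash
mkdir -p pics
cat > h.py <<'E'
import numpy as np, cv2
from cell import telemetry, eyes, env, models
def shot(n,f=None):
    p=eyes.read_camera(n)
    if f: cv2.imwrite('pics/'+f,p['pixels'][:,:,::-1])
    return p
def rot(p):
    o=np.array(p['orientation'],float)
    if o.shape==(3,3): return o
    from scipy.spatial.transform import Rotation as R
    return R.from_euler('xyz',o,degrees=True).as_matrix() if o.size==3 else R.from_quat(o).as_matrix()
def onz(p,uv,z):
    uv=np.atleast_2d(np.array(uv,float)); d=np.c_[uv,np.ones(len(uv))]@np.linalg.inv(p['mtx']).T@rot(p).T
    o=np.array(p['origin']); return o+d*((z-o[2])/d[:,2])[:,None]
def proj(p,X):
    c=(np.atleast_2d(X)-p['origin'])@rot(p)@np.array(p['mtx']).T
    return c[:,:2]/c[:,2:]
E
python3 - <<'E'
from h import *
t=shot('top','t0.png'); s=shot('side','s0.png')
for p in (t,s):
    print(p['mtx'],p['origin'],p['orientation'])
    for n in ['carton','flap_left','flap_right','lid_mid','oblong_box','square_box','planks','tin','tumbler','stone']:
        print(n,[(np.round(c['p'],2),np.round(c['centre']), c['pixels'].sum()) for c in models.cut_out(p,n)[:3]])
print(telemetry.get_obs(), env.finger_overhang)
E
```

```text
[[482.63592289   0.         319.52580734]
 [  0.         482.63592289 236.94791172]
 [  0.           0.           1.        ]] [0.3832667  0.08429478 1.28871288] [-1.70293910e+02  4.58597696e-02 -8.88988023e+01]
carton [(np.float64(0.62), array([256., 275.]), np.int64(5795))]
flap_left [(np.float64(0.83), array([232., 282.]), np.int64(1681))]
flap_right [(np.float64(0.92), array([283., 272.]), np.int64(1862))]
lid_mid [(np.float64(0.96), array([266., 283.]), np.int64(817)), (np.float64(0.92), array([247., 196.]), np.int64(892)), (np.float64(0.84), array([123., 258.]), np.int64(954))]
oblong_box [(np.float64(0.62), array([450., 225.]), np.int64(1326))]
square_box [(np.float64(0.73), array([430., 284.]), np.int64(822))]
planks [(np.float64(0.87), array([376., 251.]), np.int64(2943))]
tin [(np.float64(0.92), array([311., 174.]), np.int64(1004))]
tumbler [(np.float64(0.61), array([388., 167.]), np.int64(574))]
stone [(np.float64(0.64), array([508., 309.]), np.int64(539))]
[[604.32200556   0.         323.37182137]
 [  0.         604.32200556 230.47426759]
 [  0.           0.           1. 
[... 930 characters left out ...]
1, 'qpos': array([67.2718188 , 18.39314061, -4.01435588, 83.10656832,  1.29718978,
       78.54209074, -3.25934702]), 'joint_velocities': array([-0.03594898, -0.11263785, -0.11087872,  0.00050276,  0.03102375,
        0.00267262,  0.05562666]), 'effort': array([-4.82356536e-04, -4.91112435e+01, -4.03113719e-01, -3.12766671e+01,
       -6.36454532e-02,  3.34708183e-02,  6.01144649e-06]), 'tool_pos': array([ 0.25951429, -0.59596941,  0.23658112]), 'tool_rot': array([1.79996552e+02, 5.42216748e-03, 2.35363883e+01]), 'force': array([-0.32046814, -0.06568034, -1.55547795]), 'wrist_torque': array([-0.00382703, -0.04639927,  0.00865166]), 'grasp_force': 0.0, 'grip_width': 0.08690497407890951} 0.014
```

View pics/t0.png

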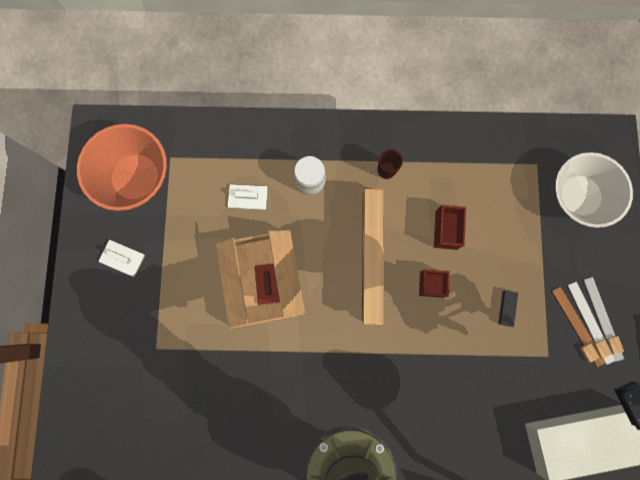

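View pics/s0.png

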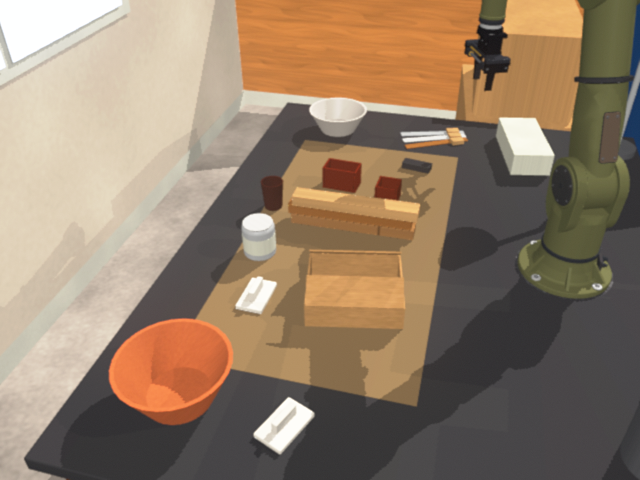

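```bash
cat > fit.py <<'E'
from h import *
from scipy.optimize import minimize
S=4
def fill(p,polys):
    im=np.zeros((480*S,640*S),np.uint8)
    for P in polys:
        q=(proj(p,P)+.5)*S*16
        cv2.fillConvexPoly(im,cv2.convexHull(q.astype(np.int32)),1,lineType=8,shift=4)
    return im.reshape(480,S,640,S).mean((1,3))
def iou(a,m): return np.minimum(a,m).sum()/np.maximum(a,m).sum()
def box(l,w,h,z0=0): return np.array([[sx*l/2,sy*w/2,z] for sx in(-1,1) for sy in(-1,1) for z in(z0,z0+h)])
def tf(v,P):
    c,s=np.cos(v[2]),np.sin(v[2]); return P@np.array([[c,-s,0],[s,c,0],[0,0,1]]).T+[v[0],v[1],0]
def flap(a,sgn):
    y=sgn*(.094-.068*np.cos(a)); z=.062+.068*np.sin(a)
    return np.array([[-.107,sgn*.094,.062],[.107,sgn*.094,.062],[.107,y,z],[-.107,y,z]])
def mask(p,n,k=0): return models.cut_out(p,n)[k]['pixels'].astype(float)
def fit(f,x0,step):
    x0=np.array(x0,float); sim=np.vstack([x0]+[x0+np.eye(len(x0))[i]*step[i] for i in range(len(x0))])
    r=minimize(f,x0,method='Nelder-Mead',options=dict(initial_simplex=sim,xatol=1e-4,fatol=1e-5,maxiter=400)); return r.x,r.fun
E
cat > m1.py <<'E'
from fit import *
t=shot('top'); s=shot('side')
dims=dict(oblong_box=(.104,.064,.07),square_box=(.066,.066,.056),planks=(.35,.05,.09),tin=(.084,.084,.095))
for n,d in dims.items():
    ms={'t':(t,mask(t,n)),'s':(s,mask(s,n))}
    c=np.argwhere(ms['t'][1]>0).mean(0)[::-1]; x0=[*onz(t,c,d[2]*.8)[0,:2],0]
    P=box(*d)
    if n=='tin': P=np.array([[.042*np.cos(a),.042*np.sin(a),z] for a in np.arange(0,6.28,.2) for z in(0,.095)])
    for k in ('t','s','ts'):
        print(n,k,*[np.round(q,4) for q in fit(lambda v:sum(1-iou(fill(ms[j][0],[tf(v,P)]),ms[j][1]) for j in k),x0,(.02,.02,.15))])
un=lambda p:np.clip(sum(mask(p,n) for n in('carton','flap_left','flap_right'))+(mask(p,'lid_mid') if p is t else 0),0,1)
ut,us=un(t),un(s); fl,fr=mask(t,'flap_left'),mask(t,'flap_right')
def cost(v,k='ts'):
    B=tf(v,box(.22,.188,.062)); L=tf(v,flap(v[3],1)); R=tf(v,flap(v[4],-1)); c=0
    if 't' in k: c+=1-iou(fill(t,[B,L,R]),ut)+.5*(2-iou(fill(t,[L]),fl)-iou(fill(t,[R]),fr))
    if 's' in k: c+=1-iou(fill(s,[B,L,R]),us)
    return c
for k in('t','s','ts'): print('carton',k,*[np.round(q,4) for q in fit(lambda v:cost(v,k),[.27,.25,.1,.8,.8],(.02,.02,.1,.15,.15))])
lm=mask(t,'lid_mid')
c=np.argwhere(lm>0).mean(0)[::-1]; x0=[*onz(t,c,.02)[0,:2],.1]
print('lid',x0,*[np.round(q,4) for q in fit(lambda v:1-iou(fill(t,[tf(v,box(.104,.064,.012,.004)),tf(v,box(.06,.014,.04,.004))]),lm),x0,(.02,.02,.15))])
im=cv2.resize(t['pixels'][215:340,195:345],None,fx=5,fy=4.8,interpolation=cv2.INTER_CUBIC); cv2.imwrite('pics/c0.png',im[:,:,::-1])
E
python3 m1.py
```

```text
oblong_box t [ 0.6316 -0.2519 -0.074 ] 0.0455
oblong_box s [ 0.6291 -0.2562 -0.0632] 0.0467
oblong_box ts [ 0.6304 -0.2527 -0.0622] 0.1193
square_box t [ 0.4837 -0.2099 -0.0592] 0.056
square_box s [ 0.4822 -0.2069  0.    ] 1.0
square_box ts [ 0.4837 -0.2099 -0.0592] 1.056
planks t [0.5106 0.1748 0.2065] 0.4043
planks s [0.4991 0.1719 0.    ] 1.0
planks ts [0.5106 0.1748 0.2065] 1.4043
tin t [0.7593 0.1191 0.0507] 0.1064
tin s [0.761  0.1168 0.0511] 0.067
tin ts [0.7599 0.1191 0.0142] 0.1744Traceback (most recent call last):
  File "m1.py", line 12, in <module>
    ut,us=un(t),un(s); fl,fr=mask(t,'flap_left'),mask(t,'flap_right')
          ~~^^^
  File "m1.py", line 11, in <lambda>
    un=lambda p:np.clip(sum(mask(p,n) for n in('carton','flap_left','flap_right'))+(mask(p,'lid_mid') if p is t else 0),0,1)
                        ~~~^^^^^^^^^^^^^^^^^^^^^^^^^^^^^^^^^^^^^^^^^^^^^^^^^^^^^^^
  File "m1.py", line 11, in <genexpr>
    un=lambda p:np.clip(sum(mask(p,n) for n in('carton','flap_left','flap_right'))+(mask(p,'lid_mid') if p is t else 0),0,1)
                            ~~~~^^^^^
  File "fit.py", line 17, in mask
    def mask(p,n,k=0): return models.cut_out(p,n)[k]['pixels'].astype(float)
                              ~~~~~~~~~~~~~~~~~~~^^^
IndexError: list index out of range
```

```bash
cat > m2.py <<'E'
from fit import *
def get(cam,n,uv,r=25):
    for i in range(5):
        p=shot(cam)
        for c in models.cut_out(p,n):
            if np.hypot(*(np.array(c['centre'])-uv))<r: return p,c['pixels'].astype(float)
    print('miss',cam,n); return p,np.zeros((480,640))
P=box(.35,.05,.09); pt=get('top','planks',(374,255)); ps=get('side','planks',(353,210))
for k in ([pt],[ps],[pt,ps]):
    print('planks',*[np.round(q,4) for q in fit(lambda v:sum(1-iou(fill(j[0],[tf(v,P)]),j[1]) for j in k),[.54,-.06,0],(.02,.02,.15))])
t,ct=get('top','carton',(258,277));_,fl=get('top','flap_left',(232,282),15);_,fr=get('top','flap_right',(283,272),15);_,lm=get('top','lid_mid',(266,283),15)
s,cs=get('side','carton',(352,291));_,sl=get('side','flap_left',(356,290))
_,sr=get('side','flap_right',(354,255),15)
ut=np.clip(ct+fl+fr+lm,0,1);us=np.clip(cs+sl+sr,0,1)
def cost(v,k='ts'):
    B=tf(v,box(.22,.188,.062)); L=tf(v,flap(v[3],1)); R=tf(v,flap(v[4],-1)); c=0
    if 't' in k: c+=1-iou(fill(t,[B,L,R]),ut)+.5*(2-iou(fill(t,[L]),fl)-iou(fill(t,[R]),fr))
    if 's' in k: c+=1-iou(fill(s,[B,L,R]),us)
    return c
for k in('t','s','ts'): print('carton',k,*[np.round(q,4) for q in fit(lambda v:cost(v,k),[.50,.23,.1,.8,.8],(.02,.02,.1,.15,.15))])
v=fit(cost,[.50,.23,.1,.8,.8],(.02,.02,.1,.15,.15))[0]
c=np.argwhere(lm>0).mean(0)[::-1]; x0=[*onz(t,c,.02)[0,:2],.1]
L=fit(lambda v:1-iou(fill(t,[tf(v,box(.104,.064,.012,.004)),tf(v,box(.06,.014,.04,.004))]),lm),x0,(.02,.02,.15))
print('lid',x0,L)
im=t['pixels'].copy(); im=cv2.resize(im,None,fx=5,fy=5,interpolation=cv2.INTER_CUBIC)
def dr(X,col): cv2.polylines(im,[((proj(t,X)+.5)*5).astype(np.int32)],True,col,1)
dr(tf(v,flap(v[3],1)),(0,255,0));dr(tf(v,flap(v[4],-1)),(0,255,255))
q=[0,2,6,4]
dr(tf(v,box(.22,.188,.062)[[1,3,7,5]]),(255,0,0));dr(tf(v,box(.22,.188,.062)[q]),(255,0,255))
dr(tf(L[0],box(.104,.064,.012,.004)[[1,3,7,5]]),(255,255,255));dr(tf(L[0],box(.06,.014,.04,.004)[[1,3,7,5]]),(255,255,255))
cv2.imwrite('pics/c0.png',im[1090:1690,950:1700][:,:,::-1])
E
python3 m2.py
```

```text
planks [ 0.5489 -0.0471 -0.0023] 0.0492
planks [ 0.5519 -0.0515 -0.0101] 0.0732
planks [ 0.5497 -0.047   0.0028] 0.1323
carton t [0.4854 0.2421 0.2079 0.6546 0.778 ] 0.1203
carton s [0.4837 0.2361 0.2056 0.6957 0.7717] 0.0187
carton ts [0.4847 0.2404 0.2106 0.6932 0.7718] 0.1766
lid [np.float64(0.4751397002135585), np.float64(0.2271780805377346), 0.1] (array([0.4770675 , 0.22786619, 0.12844576]), np.float64(0.1475480798961103))
```

View pics/c0.png

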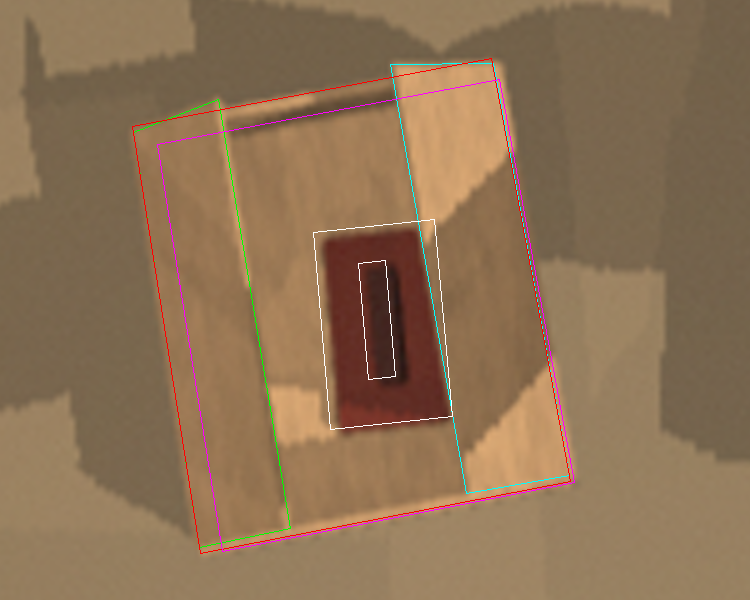

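The overlays fit: the carton is at (0.485, 0.240) with yaw 12°, the flaps are at about 0.69 and 0.77 rad, and the lid at top-view px (266,283) is partly hidden under the right flap. I'll turn the closed gripper so tool x is carton y, then travel there.

{"op": "drive_tool", "data": {"angular": [[0,0,-0.137],[0,0,-0.137],[0,0,-0.137],[0,0,-0.137],[0,0,-0.137],[0,0,-0.137],[0,0,-0.137],[0,0,-0.137],[0,0,-0.137],[0,0,-0.137],[0,0,0],[0,0,0],[0,0,0],[0,0,0],[0,0,0],[0,0,0],[0,0,0],[0,0,0],[0,0,0],[0,0,0]], "delta_pos": [[0,0,0],[0,0,0],[0,0,0],[0,0,0],[0,0,0],[0,0,0],[0,0,0],[0,0,0],[0,0,0],[0,0,0],[2.73,2.94,0],[2.73,2.94,0],[2.73,2.94,0],[2.73,2.94,0],[2.73,2.94,0],[2.73,2.94,0],[2.73,2.94,0],[2.73,2.94,0],[2.73,2.94,0],[2.73,2.94,0]], "gripper": [0,0,0,0,0,0,0,0,0,0,0,0,0,0,0,0,0,0,0,0]}}

```text
time_s: 4.55
tool_pos: [0.4909, -0.2663, 0.2369]
tool_rot: [180.0, 0.0, 102.0]
force: [0.2, -0.2, -0.5]
grip_width: 0.0004
grasp_force: 0.0
```

{"op": "drive_tool", "data": {"angular": [[0,0,0],[0,0,0],[0,0,0],[0,0,0],[0,0,0],[0,0,0],[0,0,0],[0,0,0],[0,0,0],[0,0,0],[0,0,0],[0,0,0],[0,0,0],[0,0,0],[0,0,0],[0,0,0]], "delta_pos": [[2.73,2.94,0],[2.73,2.94,0],[2.73,2.94,0],[2.73,2.94,0],[2.73,2.94,0],[2.73,2.94,0],[3.71,-0.84,0],[3.71,-0.84,0],[3.71,-0.84,0],[3.71,-0.84,0],[3.71,-0.84,0],[3.71,-0.84,0],[3.71,-0.84,0],[3.71,-0.84,0],[3.71,-0.84,0],[0,0,0]], "gripper": [0,0,0,0,0,0,0,0,0,0,0,0,0,0,0,0]}}

```text
time_s: 6.15
tool_pos: [0.4815, 0.2466, 0.2373]
tool_rot: [180.0, -0.2, 102.6]
force: [-0.6, 0.5, 1.1]
grip_width: 0.0003
grasp_force: 0.0
```

{"op": "drive_tool", "data": {"angular": [[0,0,0],[0,0,0],[0,0,0],[0,0,0],[0,0,0],[0,0,0],[0,0,0],[0,0,0]], "delta_pos": [[0,0,3.8],[0,0,3.8],[0,0,3.8],[0,0,3.8],[0,0,0],[-1.8,0,0],[-1.8,0,0],[0,0,0]], "gripper": [0,0,0,0,0,0,0,0]}}

```text
time_s: 6.95
tool_pos: [0.4946, 0.2029, 0.0864]
tool_rot: [179.9, 0.1, 101.8]
force: [-0.1, 0.1, 0.1]
grip_width: 0.0004
grasp_force: 0.0
```

{"op": "drive_tool", "data": {"angular": [[0,0,0],[0,0,0],[0,0,0],[0,0,0],[0,0,0],[0,0,0],[0,0,0],[0,0,0],[0,0,0]], "delta_pos": [[-0.7,0,0],[-0.6,0,-0.7],[-0.6,0,-0.7],[-0.9,0,-0.5],[-0.9,0,-0.5],[-0.9,0,-0.25],[-0.9,0,-0.25],[0,0,0],[0,0,0]], "gripper": [0,0,0,0,0,0,0,0,0]}}

```text
time_s: 7.85
tool_pos: [0.504, 0.1506, 0.1134]
tool_rot: [-180.0, 0.0, 102.0]
force: [-0.6, 0.3, 0.1]
grip_width: 0.0003
grasp_force: 0.0
```

{"op": "drive_tool", "data": {"angular": [[0,0,0],[0,0,0],[0,0,0],[0,0,0],[0,0,0],[0,0,0],[0,0,0],[0,0,0],[0,0,0],[0,0,0],[0,0,0]], "delta_pos": [[-0.5,0,-0.6],[-0.7,0,0.1],[-0.7,0,0.2],[-0.6,0,0.4],[-0.6,0,0.4],[-0.3,0,0.4],[-0.3,0,0.4],[-0.2,0,0.4],[-0.2,0,0.3],[0,0,0],[0,0,0]], "gripper": [0,0,0,0,0,0,0,0,0,0,0]}}

```text
time_s: 8.95
tool_pos: [0.5124, 0.111, 0.0934]
tool_rot: [-180.0, 0.0, 102.0]
force: [-0.1, -0.0, -0.0]
grip_width: 0.0003
grasp_force: 0.0
```

Run:
```python
from h import *
print(telemetry.get_obs()['force']); t=shot('top'); s=shot('side')
a=cv2.resize(t['pixels'][200:350,180:380],(400,300)); b=cv2.resize(s['pixels'][170:350,230:470],(400,300))
cv2.imwrite('pics/r1.png',np.hstack([a,b])[:,:,::-1])
```

```text
[-0.08236836 -0.0450941  -0.02285031]
```

View pics/r1.png

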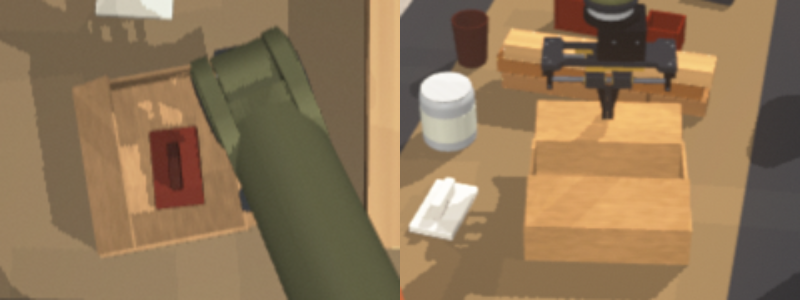

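Side view: the right flap is folded back outwards beyond the fingers and the lid now shows clear. Next is the left flap, mirrored.

{"op": "drive_tool", "data": {"angular": [[0,0,0],[0,0,0],[0,0,0],[0,0,0],[0,0,0],[0,0,0],[0,0,0],[0,0,0],[0,0,0],[0,0,0],[0,0,0],[0,0,0]], "delta_pos": [[0,0,-3.5],[0,0,-3.5],[3.3,0,0],[3.3,0,0],[3.3,0,0],[3.3,0,0],[0,0,2.6],[0,0,2.6],[0,0,2.6],[0,0,0],[1.5,0,0],[1.5,0,0]], "gripper": [0,0,0,0,0,0,0,0,0,0,0,0]}}

```text
time_s: 10.25
tool_pos: [0.4795, 0.2697, 0.0868]
tool_rot: [179.9, -0.0, 102.0]
force: [-0.2, 1.1, 0.7]
grip_width: 0.0003
grasp_force: 0.5
```

{"op": "drive_tool", "data": {"angular": [[0,0,0],[0,0,0],[0,0,0],[0,0,0],[0,0,0],[0,0,0],[0,0,0],[0,0,0],[0,0,0],[0,0,0]], "delta_pos": [[0.4,0,-0.4],[0.6,0,-0.6],[0.6,0,-0.7],[0.8,0,-0.6],[0.9,0,-0.4],[0.9,0,-0.3],[0.9,0,-0.2],[0.4,0,0],[0,0,0],[0,0,0]], "gripper": [0,0,0,0,0,0,0,0,0,0]}}

```text
time_s: 11.25
tool_pos: [0.467, 0.3233, 0.1172]
tool_rot: [-180.0, 0.0, 102.0]
force: [-0.1, 0.6, 0.5]
grip_width: 0.0004
grasp_force: 0.0
```

{"op": "drive_tool", "data": {"angular": [[0,0,0],[0,0,0],[0,0,0],[0,0,0],[0,0,0],[0,0,0],[0,0,0],[0,0,0],[0,0,0],[0,0,0],[0,0,0]], "delta_pos": [[0.9,0,-0.2],[0.7,0,0.1],[0.7,0,0.1],[0.7,0,0.4],[0.6,0,0.4],[0.3,0,0.4],[0.3,0,0.4],[0.2,0,0.4],[0.2,0,0.3],[0,0,0],[0,0,0]], "gripper": [0,0,0,0,0,0,0,0,0,0,0]}}

```text
time_s: 12.35
tool_pos: [0.4577, 0.3681, 0.0944]
tool_rot: [-180.0, 0.0, 102.0]
force: [0.9, -0.0, 0.1]
grip_width: 0.0004
grasp_force: 0.0
```

{"op": "drive_tool", "data": {"angular": [[0,0,0],[0,0,0],[0,0,0],[0,0,0],[0,0,0],[0,0,0],[0,0,0]], "delta_pos": [[0,0,-4],[0,0,-4],[0,0,-4],[0,-4,-3],[0,-4,-3],[0,-4,0],[0,0,0]], "gripper": [8,8,8,8,8,8,8]}}

```text
time_s: 13.05
tool_pos: [0.3358, 0.3442, 0.2761]
tool_rot: [179.7, 0.2, 102.3]
force: [0.1, 0.3, 0.1]
grip_width: 0.0485
grasp_force: 0.0
```

```bash
cat > m3.py <<'E'
from fit import *
t=shot('top'); s=shot('side')
a=cv2.resize(t['pixels'][200:350,180:380],(400,300)); b=cv2.resize(s['pixels'][170:350,230:470],(400,300))
cv2.imwrite('pics/r2.png',np.hstack([a,b])[:,:,::-1])
for i in range(3):
  t=shot('top'); s=shot('side')
  for p,n,uv in((t,'lid_mid',(266,283)),(s,'lid_mid',(354,280)),(t,'flap_left',(215,285)),(t,'flap_right',(300,270)),(s,'flap_right',(354,240)),(s,'flap_left',(355,310))):
    m=[c for c in models.cut_out(p,n) if np.hypot(*(np.array(c['centre'])-uv))<30]
    if not m: print(n,'miss');continue
    m=m[0]['pixels'].astype(float)
    if n=='lid_mid':
      print('t' if p is t else 's',m.sum(),*[np.round(q,4) for q in fit(lambda v:1-iou(fill(p,[tf(v,box(.104,.064,.012,.004)),tf(v,box(.06,.014,.04,.004))]),m),[.477,.228,.14],(.02,.02,.15))])
    else:
      g=1 if 'left' in n else -1; C=[.485,.240,.2094]
      A=np.arange(1.6,3.01,.05); S_=[iou(fill(p,[tf(C,flap(a,g))]),m) for a in A]; print('t' if p is t else 's',n,A[np.argmax(S_)],max(S_))
E
python3 m3.py
```

```text
t 960.0 [0.4765 0.2241 0.1318] 0.0441
lid_mid miss
t flap_left 2.800000000000001 0.9444430253646325
t flap_right 2.9000000000000012 0.9627555921504048
s flap_right 2.800000000000001 0.9209505334626577
s flap_left 2.800000000000001 0.8740779768177028
t 938.0 [0.4766 0.2241 0.1479] 0.0643
s 1000.0 [0.4745 0.2217 0.1451] 0.05
t flap_left 2.750000000000001 0.9522279684479966
t flap_right 2.8500000000000014 0.945191927186387
s flap_right 2.800000000000001 0.8875700427788155
s flap_left 2.800000000000001 0.8935570695600976
t 951.0 [0.4767 0.2244 0.1264] 0.0524
s 949.0 [0.4741 0.2188 0.1359] 0.0974
t flap_left 2.800000000000001 0.9378623645071843
t flap_right 2.8500000000000014 0.9488800680464985
s flap_right 2.750000000000001 0.8980754471928686
s flap_left 2.8500000000000014 0.8984777563623491
```

View pics/r2.png

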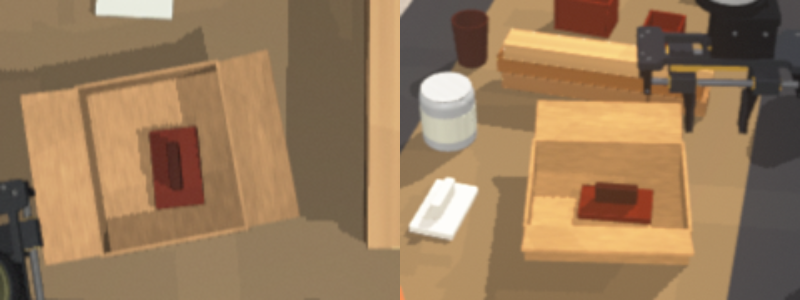

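Both flaps are at about 2.8 rad and the lid is clear at (0.4755, 0.2225), yaw 7.7°. I'll turn the gripper across the handle.

{"op": "drive_tool", "data": {"angular": [[0,0,-0.136],[0,0,-0.136],[0,0,-0.136],[0,0,-0.136],[0,0,-0.136],[0,0,-0.136],[0,0,-0.136],[0,0,-0.136],[0,0,-0.136],[0,0,-0.136],[0,0,-0.136],[0,0,0]], "delta_pos": [[0,0,0],[0,0,0],[0,0,0],[0,0,0],[0,0,0],[0,0,0],[0,0,0],[0,0,0],[0,0,0],[0,0,0],[0,0,0],[0,0,0]], "gripper": [7,7,7,7,7,7,7,7,7,7,7,7]}}

```text
time_s: 15.55
tool_pos: [0.3404, 0.3432, 0.2745]
tool_rot: [-180.0, -0.0, -172.2]
force: [-1.2, -0.2, 0.3]
grip_width: 0.0702
grasp_force: 0.0
```

{"op": "drive_tool", "data": {"angular": [[0,0,0],[0,0,0],[0,0,0],[0,0,0],[0,0,0],[0,0,0],[0,0,0],[0,0,0],[0,0,0],[0,0,0],[0,0,0],[0,0,0],[0,0,0]], "delta_pos": [[-2.35,-2.76,0],[-2.35,-2.76,0],[-2.35,-2.76,0],[-2.35,-2.76,0],[-2.35,-2.76,0],[0,0,3.5],[0,0,3.5],[0,0,3.5],[0,0,3.5],[0,0,3.5],[0,0,2],[0,0,0],[0,0,0]], "gripper": [5,5,5,5,5,5,5,5,5,5,5,5,5]}}

```text
time_s: 16.85
tool_pos: [0.4756, 0.2226, 0.0799]
tool_rot: [180.0, -0.0, -172.4]
force: [-0.8, 0.1, 1.2]
grip_width: 0.0505
grasp_force: 0.0
```

{"op": "drive_tool", "data": {"angular": [[0,0,0],[0,0,0],[0,0,0],[0,0,0],[0,0,0],[0,0,0],[0,0,0],[0,0,0],[0,0,0],[0,0,0],[0,0,0],[0,0,0]], "delta_pos": [[0,0,1.5],[0,0,1.5],[0,0,1.4],[0,0,0],[0,0,0],[0,0,0],[0,0,0],[0,0,0],[0,0,0],[0,0,0],[0,0,0],[0,0,0]], "gripper": [5,5,5,5,0,0,0,0,0,0,0,0], "squeeze": 25}}

```text
time_s: 18.05
tool_pos: [0.4755, 0.2225, 0.0358]
tool_rot: [180.0, 0.0, -172.3]
force: [0.6, -0.7, 2.1]
grip_width: 0.0135
grasp_force: 25.0
```

{"op": "drive_tool", "data": {"angular": [[0,0,0],[0,0,0],[0,0,0],[0,0,0],[0,0,0],[0,0,0],[0,0,0],[0,0,0],[0,0,0],[0,0,0]], "delta_pos": [[0,0,-1],[0,0,-2],[0,0,-2.5],[0,0,-2.5],[0,0,-2.5],[0,0,-2.5],[0,0,-2.5],[0,0,-2],[0,0,-1],[0,0,0]], "gripper": [0,0,0,0,0,0,0,0,0,0]}}

```text
time_s: 19.05
tool_pos: [0.4759, 0.2226, 0.2218]
tool_rot: [-180.0, 0.1, -172.3]
force: [-0.5, -0.7, -2.0]
grip_width: 0.0138
grasp_force: 25.0
```

```bash
cat > m4.py <<'E'
from fit import *
import sys
o=telemetry.get_obs(); zt=o['tool_pos'][2]; print(np.round(o['tool_pos'],4),o['tool_rot'],o['grip_width'],o['grasp_force'],o['time_s'])
t=shot('top'); s=shot('side')
if len(sys.argv)>1:
  u,v=proj(t,[o['tool_pos']])[0].astype(int);a=cv2.resize(t['pixels'][v-60:v+60,u-80:u+80],(400,300))
  u,v=proj(s,[o['tool_pos']])[0].astype(int);b=cv2.resize(s['pixels'][v-60:v+60,u-80:u+80],(400,300))
  cv2.imwrite('pics/'+sys.argv[1],np.hstack([a,b])[:,:,::-1])
for p in(t,s):
  for c in models.cut_out(p,'lid_mid'):
    if np.hypot(*(np.array(c['centre'])-proj(p,[o['tool_pos']])[0]))<30:
      m=c['pixels'].astype(float); zl=zt-.0318
      print('t' if p is t else 's',c['p'],m.sum(),*[np.round(q,4) for q in fit(lambda v:1-iou(fill(p,[tf(v,box(.104,.064,.012,zl)),tf(v,box(.06,.014,.02,zl))]),m),[*o['tool_pos'][:2],np.radians((o['tool_rot'][2]+90)%180-90)],(.02,.02,.15))])
      break
E
python3 m4.py g1.png
```

```text
[0.4759 0.2226 0.2218] [-1.79998824e+02  1.35178983e-01 -1.72255418e+02] 0.01380189988572157 24.999858336523175 19.05
```

View pics/g1.png

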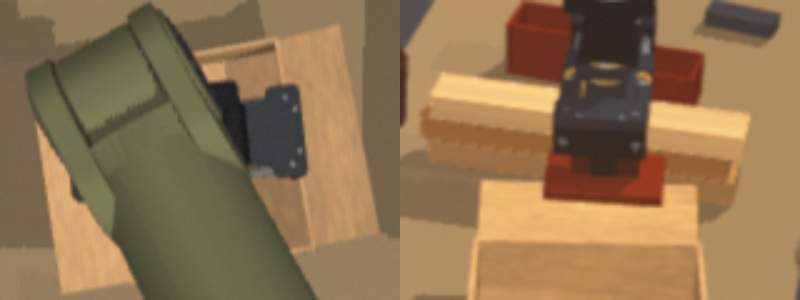

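{"op": "drive_tool", "data": {"angular": [[0,0,0.1],[0,0,0.1],[0,0,0],[0,0,0],[0,0,0],[0,0,0],[0,0,0],[0,0,0],[0,0,0],[0,0,0],[0,0,0],[0,0,0],[0,0,0],[0,0,0],[0,0,0],[0,0,0],[0,0,0],[0,0,0],[0,0,0],[0,0,0]], "delta_pos": [[0,0,0],[0,0,0],[0,0,0],[-0.63,-1.6,0],[-1.0,-2.55,0],[-1.27,-3.19,0],[-1.27,-3.19,0],[-1.27,-3.19,0],[-1.27,-3.19,0],[-1.27,-3.19,0],[-1.27,-3.19,0],[-1.27,-3.19,0],[-1.27,-3.19,0],[-1.27,-3.19,0],[-1.27,-3.19,0],[-1.27,-3.19,0],[-1.27,-3.19,0],[-1.0,-2.55,0],[-0.63,-1.6,0],[0,0,0]], "gripper": [0,0,0,0,0,0,0,0,0,0,0,0,0,0,0,0,0,0,0,0]}}

```text
time_s: 21.25
tool_pos: [0.629, -0.2583, 0.2185]
tool_rot: [-180.0, -0.1, 176.1]
force: [-0.3, 0.7, -1.2]
grip_width: 0.0135
grasp_force: 25.0
```

```bash
python3 m4.py g2.png
```

```text
[ 0.629  -0.2583  0.2185] [-1.79961478e+02 -1.35579368e-01  1.76137525e+02] 0.01353649087520935 24.999340446665883 21.25
t 0.78 591.0 [ 0.6296 -0.2579 -0.0774] 0.5547
s 0.75 535.0 [ 0.6285 -0.2614 -0.068 ] 0.2116
```

View pics/g2.png

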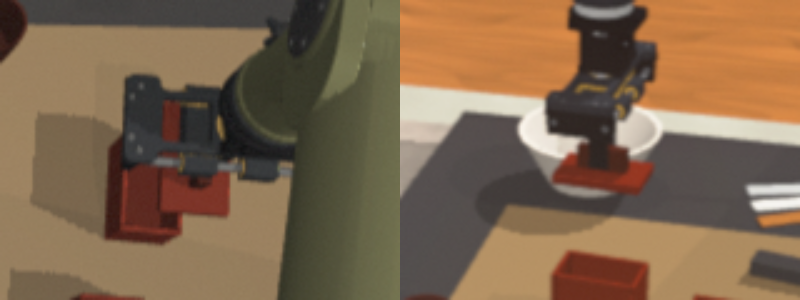

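{"op": "drive_tool", "data": {"angular": [[0,0,0],[0,0,0],[0,0,0],[0,0,0],[0,0,0],[0,0,0],[0,0,0],[0,0,0]], "delta_pos": [[-0.1,0.46,0],[0,0,1.5],[0,0,2.5],[0,0,2.5],[0,0,1.5],[0,0,0],[0,0,0],[0,0,0]], "gripper": [0,0,0,0,0,0,0,0]}}

```text
time_s: 22.25
tool_pos: [0.6321, -0.2501, 0.1422]
tool_rot: [-180.0, 0.1, 176.3]
force: [0.3, 0.1, -0.6]
grip_width: 0.0137
grasp_force: 25.0
```

```bash
python3 m4.py g3.png
```

```text
[ 0.6321 -0.2501  0.1422] [-1.79952005e+02  1.49886947e-01  1.76298831e+02] 0.013662326307737676 24.999835775233805 22.25
t 0.69 453.0 [ 0.6326 -0.2494 -0.0334] 0.6084
s 0.92 520.0 [ 0.6311 -0.2556 -0.1092] 0.2005
```

View pics/g3.png

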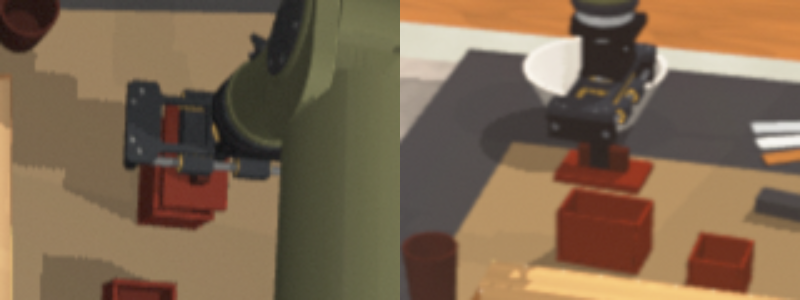

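{"op": "drive_tool", "data": {"angular": [[0,0,0],[0,0,0],[0,0,0],[0,0,0],[0,0,0],[0,0,0],[0,0,0],[0,0,0]], "delta_pos": [[0.16,-0.3,0],[0,0,0.7],[0,0,0.7],[0,0,0],[0,0,0],[0,0,0],[0,0,0],[0,0,0]], "gripper": [0,0,0,0,0,0,0,0]}}

```text
time_s: 23.25
tool_pos: [0.6295, -0.2528, 0.1268]
tool_rot: [-180.0, 0.0, 176.3]
force: [-0.4, -0.0, -1.1]
grip_width: 0.0139
grasp_force: 25.0
```

```bash
cat > m5.py <<'E'
from fit import *
o=telemetry.get_obs(); tp=o['tool_pos']; print(np.round(tp,4),o['tool_rot'])
s=shot('side'); t=shot('top'); zl=tp[2]-.0318; F=5
out=[]
for p in(t,s):
  im=cv2.resize(p['pixels'],None,fx=F,fy=F,interpolation=cv2.INTER_CUBIC)
  b=[0.0013,.0015] if p is t else [-.0012,-.002]
  for v,l,z,col in(([tp[0]+b[0],tp[1]+b[1],np.radians(o['tool_rot'][2]+180)],[.104,.064],[zl,zl+.012],(0,255,0)),([.6303+b[0],-.2537+b[1],-.066],[.104,.064],[0,.07],(255,255,0))):
    for zz in z:
      q=tf(v,np.array([[sx*l[0]/2,sy*l[1]/2,zz] for sx,sy in((-1,-1),(1,-1),(1,1),(-1,1))]))
      cv2.polylines(im,[((proj(p,q)+.5)*F).astype(np.int32)],True,col,1)
  u,v=(proj(p,[tp-[0,0,.06]])[0]*F).astype(int); out.append(im[v-250:v+250,u-200:u+200])
cv2.imwrite('pics/g4.png',np.hstack(out)[:,:,::-1])
E
python3 m5.py
```

```text
[ 0.6295 -0.2528  0.1268] [-1.79987054e+02  2.51351623e-02  1.76293550e+02]
```

View pics/g4.png

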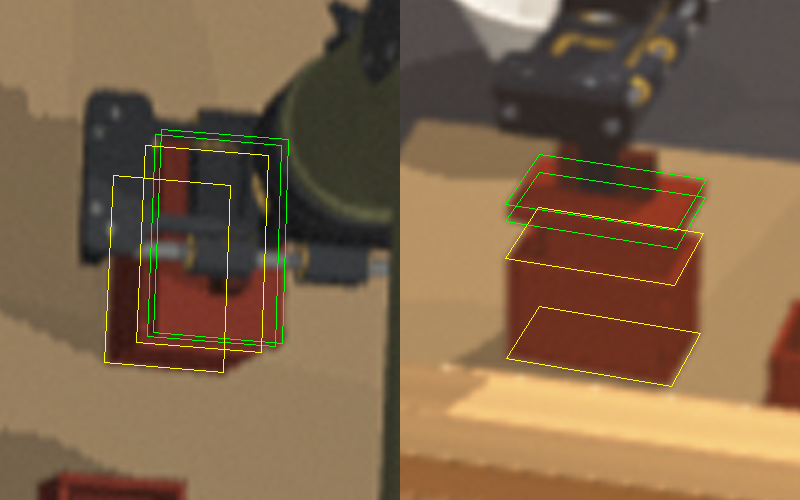

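{"op": "drive_tool", "data": {"angular": [[0,0,0],[0,0,0],[0,0,0],[0,0,0],[0,0,0],[0,0,0],[0,0,0],[0,0,0]], "delta_pos": [[-0.07,0,0.4],[0,0,0.5],[0,0,0.4],[0,0,0],[0,0,0],[0,0,0],[0,0,0],[0,0,0]], "gripper": [0,0,0,0,0,0,0,0]}}

```text
time_s: 24.15
tool_pos: [0.6301, -0.253, 0.1138]
tool_rot: [-180.0, 0.0, 176.3]
force: [0.4, -0.5, -0.9]
grip_width: 0.0138
grasp_force: 25.0
```

```bash
sed -i 's/g4.png/g5.png/' m5.py; python3 m5.py
```

```text
[ 0.6301 -0.253   0.1138] [-1.79985961e+02  2.08848540e-02  1.76287246e+02]
```

View pics/g5.png

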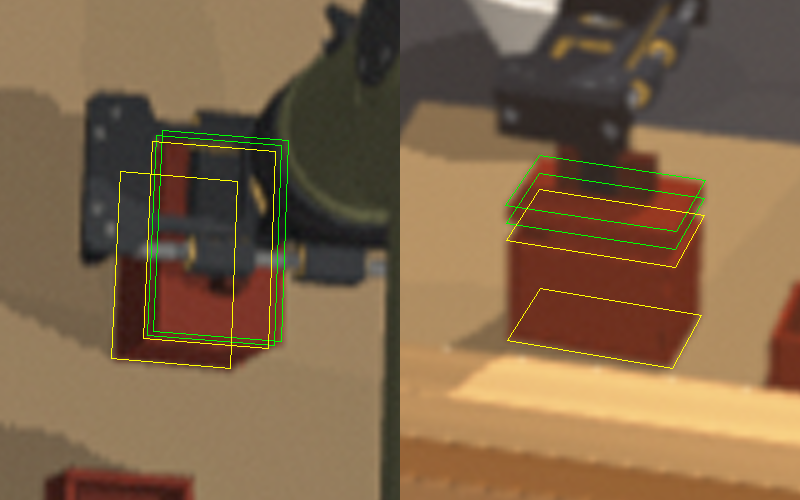

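The overlays fit both cameras: the lid hangs about 12 mm above the rim, centred and square. I'm handing in.

```bash
python3 -c "
from cell import env; print(env.sign_off())"
```

```text
the job is handed in; nothing more can be done
None
```

I handed the job in: both flaps are folded back to about 2.8 rad, and the lid is held level about 12 mm above the oblong box's rim, centred and squared by my camera measurements; sign-off returned no verdict.

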